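# Turn the carved fragment in the photo holder

## Task

Set up the next photograph: slide the jaw of the holder back, lift the stone fragment out and set it back on the rail with its red rosette facing up, lying flat against the fixed jaw and centred on the jaws, then slide the jaw up so that it clamps the fragment. The striped photo scale has fallen over: stand it upright on its black foot on the table, beside the turntable. The stone is soft, so do not drop or crush it, and leave the cup, the stone core and the brush alone.

Things in the scene. Friction and masses are not known exactly. Their poses are not given: they have to be found in the camera images.
- holder: Fixed grey turntable (never turns), 250 mm wide, top at 20 mm, with a slide-jaw holder: aluminium rail 28 mm wide (x), along y from -110 to +66, its top 46 mm above the table. Two blue cork-lined jaws, 38 mm wide (x), rise 18 mm above the rail. Fixed jaw: cork face at y = +30 mm, 22 mm thick behind; the sliding jaw is on its -y side. Origin: on the table under the disc's centre; z up.
- slide_jaw: Sliding jaw: 38 mm wide (x), 40 long (y 0 to -40), 18 above the rail; fluted side cheeks go 12 mm below the rail top and can be pinched from above across x. Origin: middle of its cork face at rail-top height; axes as the holder's, +y towards the fixed jaw. Slides along y: gap between jaws 32 to 78 mm (40 at the start). A friction brake of about 8 N keeps it, and its pressure, where it is left.
- fragment: Cream chalk block 50 (x) x 40 (y) x 52 mm (z), 0.2 kg, origin at its centre. Red rosette on its -y face; its +y face has a 6 mm deep ledge along the top 8 mm (+z). Starts on the rail between the jaws, axes as the holder's, rosette to the sliding jaw; its x faces overhang the jaws by 6 mm, free for the fingers. Lying rosette up: 40 mm high, 52 between the jaws, centre 20 mm above the rail.
- scale_staff: Square photo scale, 32 x 32 mm and 100 mm long, about 0.12 kg, in black and white bands, with a black rubber foot 8 mm thick at its -x end and an orange cap 10 mm thick at its +x end. Origin: its centre; x runs along its length towards the orange cap. At the start it lies on the table; upright, its centre is 50 mm above the table.
- cup: Bystander: chalk-stone mug, 72 mm across, 75 mm high, standing on the table. Origin: centre of its underside; handle at +y.
- core: Bystander: turned chalk core, a stubby cylinder 64 mm across and 58 mm high, standing on the table. Origin: centre of its underside.
- brush: Bystander: flat brush with a wooden handle, about 190 mm long, lying on the table along its x axis. Origin: under its middle.

How it is judged:
On the way, in this order (a step that is already met when the one before it is completed fails the run):
1. the fragment is lifted clear out of the jaws (z of fragment in the frame of holder above 0.095 m), for 0.1 s.
2. the fragment lies flat on the rail with its rosette up, clamped between the jaws (angle between fragment's own y axis and vertical above 3.04 rad and z of fragment in the frame of holder below 0.069 m and y of fragment in the frame of holder above 0.001 m and contact force between slide_jaw and fragment above 2 N), for 0.2 s.
At the end, for the whole second after the job is handed in: Fragment flat on the rail, rosette up (0.1 rad, seated to 3 mm), within 3 mm of the fixed jaw, centred across the jaws to 12 mm, sliding jaw pressing it with over 2 N; photo scale upright (0.1 rad) on its foot on the table, within 0.42 m of the turntable's centre; both settled (all of step 2 and z of fragment in the frame of holder above 0.063 m and y of fragment in the frame of holder below 0.008 m and x of fragment in the frame of holder between -0.012 and 0.012 m and linear speed of fragment below 0.04 m/s and angle between scale_staff's own x axis and vertical below 0.1 rad and height (world z) of scale_staff between 0.045 and 0.055 m and horizontal distance between scale_staff and holder below 0.42 m and linear speed of scale_staff below 0.1 m/s); the robot touches nothing.
It fails at once if the cup is knocked or moved more than 25 mm (distance of cup from where it was at the start of the episode above 0.025 m or angle between cup's own z axis and vertical above 0.3 rad).
It fails at once if the core is moved more than 25 mm or tipped (distance of core from where it was at the start of the episode above 0.025 m or angle between core's own z axis and vertical above 0.3 rad).
It fails at once if the brush is moved more than 25 mm (distance of brush from where it was at the start of the episode above 0.025 m).
It fails at once if the fragment is let fall (over 0.7 m/s while not in the fingers, about a 25 mm drop) (linear speed of fragment above 0.7 m/s and contact force between the fingers and fragment below 0.5 N).
It fails at once if the fragment is crushed by the sliding jaw (over 90 N) (contact force between slide_jaw and fragment above 90 N).
It also fails if it takes over 72 s, if anything falls off the work surface, if the arm or the gripper's body presses on something with over 40 N, if the wrist force passes 120 N, or if a joint passes its speed limit or range.

## Robot

A 7-joint arm with a two-finger parallel gripper is mounted at the origin on the work surface. World frame = base frame: x ahead of the robot, y to its left, z up, the work surface at z = 0. Lengths are in m, angles in rad, forces in N, time in s.
With the tool pointing down it reaches from about 0.425 to 0.825 m from the base axis. Payload 3.6 kg.
Tool frame: the origin (TCP) lies at the very end of the fingers, on their centre line; the grasp point (between the pads) lies 19 mm behind it; z points along the fingers, y is the line along which they close (so a half turn about z gives the same grasp; the last joint's range is limited). The gripper opens to 85 mm and grips with 20 to 120 N. Pads are 22 mm wide; open, the fingers measure 114 mm over their backs; the gripper's body (76 mm by 85 mm) begins 54 mm behind the grasp point. The pads swing forward as they close: fully open they stand 13 mm farther back than shut.
Start: joints at [-0.026, 0.615, -0.013, 1.423, 0.008, 1.103, -0.04], TCP at [0.65, 0, 0.231] pointing down, gripper open.
Joint ranges: [-3.12, 3.12], [-0.3, 2.06], [-1.34, 1.32], [0.26, 2.42], [-1.36, 4.5], [0.01, 1.98], [-2.84, 2.84]. Speed limits (rad/s): [2.79, 2.79, 3.14, 3.14, 3.14, 3.14, 3.14].

## Interface

Orientations are given as a unit quaternion [x, y, z, w].
In Python, from station import arm, imaging, finish_job gives the robot as it stands. Calls block until the motion is done:
- arm.movep(position, orientation): joint-space move of the TCP to a pose.
- arm.line_to(position, velocity=0.15, ori=None): straight line of the TCP; ori=None keeps the orientation; velocity is the mean speed in m/s.
- arm.move_j(angles): joint-space move.
- arm.move_gripper(opening, effort=None): opening from 0.0 (shut) to 1.0 (fully open); effort is the grip in N (None keeps the last); returns when the fingers have stopped.
- arm.pause(seconds).
- arm.ik(position, orientation): joint angles nearest the present ones, or None.
- imaging.snapshot(name): name is "scene" or "side" or "wrist"; returns the picture (384x512x3 uint8, blue, green, red); there is no depth.
- imaging.camera_info(name): a dict with "fx", "fy", "cx", "cy" (pixels), "R" (3x3) and "t" (3): a world point X has camera coordinates R X + t; the wrist camera has in their place "T_tool_cam" (4x4, takes a point from camera to tool coordinates, whose origin is the TCP and whose axes are the flange's). Camera axes: x right, y down, z forward; pixel columns grow to the right and rows downward; lengths in m; the calibration is good to about 2 mm. A picture is of the moment at which its call begins: read the wrist's pose just before it. camera_info takes no time and is no camera call.
A pose or a line that the arm cannot do raises arm.MotionError and nothing moves.
- finish_job(): hands the job in; it is judged then, once.
Trained networks look in the newest picture that a camera, given by its name, has taken for a name from the list of things; names that differ only in an ending like _2 or _b are one class to them, and where a whole thing is asked for, a point or a joint stands for the part that bears it (a point fixed in the world has none). Each returns a list of dicts, best first, with "confidence" (0 to 1); they miss things now and then, are a little off and sometimes report something else, mostly with a low value. They report only what shows in the picture. A call takes as long as a camera call.
- imaging.trace(camera, thing): "mask" (384x512 bool, what is visible of it) and "box" ([left, top, right, bottom] in pixels, round what is visible of it).
- imaging.mark_of(camera, thing): "point" ([column, row] in pixels: a listed point, or the origin of a listed thing).
Readings, each from a call of its own:
- arm.get_time(): time.
- arm.get_joint_positions(): joint angles.
- arm.get_dq(): joint speeds.
- arm.get_effort(): joint torques, N m.
- arm.get_tool_pos(): TCP position.
- arm.get_eef_rot(): TCP orientation.
- arm.get_ft_force(): force on the tool from outside, world axes, zero at the start.
- arm.get_wrist_torque(): the same for the moment, N m.
- arm.get_opening(): opening from 0.0 (shut) to 1.0 (fully open).
- arm.get_finger_force(): force on a finger pad.
Only numpy, scipy, OpenCV 4.12 (cv2) and the standard library are available. Lean on these libraries where they do the work, as an engineer would, in place of code of your own. Each camera call takes 0.05 s, during which the arm holds its last target. There are 200 camera calls.

## Working session

There is one attempt and no reset: what is moved stays moved. The work goes in short steps, each a Python script; the robot and the scene stay as the last script left them, time stands still between calls to the robot, and variables do not carry over. Pictures are saved under pics/ and viewed, at most 10 in all, crops included, and the job is handed in when it is done.

```bash
ls; mkdir -p pics; cat > h.py <<'E'
import numpy as np, cv2
from station import arm, imaging, finish_job
from scipy.spatial.transform import Rotation as Ro
def cam(n):
    c=imaging.camera_info(n); K=np.array([[c['fx'],0,c['cx']],[0,c['fy'],c['cy']],[0,0,1.]])
    if 'R' in c: return K,np.array(c['R']),np.array(c['t'])
    T=np.eye(4);T[:3,:3]=Ro.from_quat(arm.get_eef_rot()).as_matrix();T[:3,3]=arm.get_tool_pos()
    M=np.linalg.inv(T@np.array(c['T_tool_cam'])); return K,M[:3,:3],M[:3,3]
def tri(obs): # list of (cam,px) least squares
    A=[];b=[]
    for (K,R,t),p in obs:
        d=R.T@np.linalg.inv(K)@np.array([*p,1.]);d/=np.linalg.norm(d);c=-R.T@t
        P=np.eye(3)-np.outer(d,d);A.append(P);b.append(P@c)
    A_=np.vstack(A);x,*_=np.linalg.lstsq(A_,np.hstack(b),rcond=None)
    return x,np.linalg.norm(A_@x-np.hstack(b))
def onz(c,p,z):
    K,R,t=c;d=R.T@np.linalg.inv(K)@np.array([*p,1.]);o=-R.T@t
    return o+d*(z-o[2])/d[2]
def proj(c,X):
    K,R,t=c;q=K@(R@np.asarray(X)+t);return q[:2]/q[2]
E
python3 - <<'E'
from h import *
ims={n:imaging.snapshot(n) for n in('scene','side','wrist')}
for n in ('scene','side','wrist'): cv2.imwrite(f'pics/{n}0.png',ims[n])
cv2.imwrite('pics/both.png',cv2.resize(np.hstack([ims['scene'],ims['side']]),(800,300)))
C={n:cam(n) for n in('scene','side','wrist')}
for th in('holder','slide_jaw','fragment','scale_staff','cup','core','brush'):
    o=[]
    for n in C:
        r=imaging.mark_of(n,th)
        if r: print(th,n,np.round(r[0]['point'],1),round(r[0]['confidence'],2)); 
        if r and r[0]['confidence']>.5:o.append((C[n],r[0]['point']))
    if len(o)>1: print('   ',np.round(tri(o)[0],4),round(tri(o)[1],4))
for n in C: print(n,np.round(-C[n][1].T@C[n][2],3))
E
```

```text
pics
station.py
holder scene [228.2 180.1] 0.85
holder side [195.8 234.6] 0.74
holder wrist [158.5 194.6] 0.95
    [ 0.507  -0.0445 -0.0015] 0.0126
slide_jaw scene [224.  172.9] 0.61
slide_jaw side [192.1 225.9] 0.59
slide_jaw wrist [146.  209.5] 0.7
    [ 0.5031 -0.0521  0.0331] 0.0124
fragment scene [229.1 162.2] 0.83
fragment side [193.  211.1] 0.77
fragment wrist [130.2 204.3] 0.82
    [ 0.5057 -0.0348  0.0687] 0.0071
scale_staff side [190.4 143. ] 0.89
scale_staff wrist [146.5 208.1] 0.25
cup scene [134.4 195.4] 0.78
cup side [232.  330.7] 0.61
cup wrist [178.6 331. ] 0.72
    [ 5.133e-01 -3.057e-01  2.000e-04] 0.0127
core scene [179.  258.1] 0.97
core side [264.1 166.6] 0.63
    [ 0.7425 -0.1301  0.1023] 0.1755
brush scene [303.7 226.2] 0.71
brush side [264.7 166.8] 0.9
brush wrist [329.6  64.3] 0.85
    [ 0.7464  0.1215 -0.0014] 0.0039
scene [ 1.476 -0.201  0.802]
side [ 0.435 -0.603  0.693]
wrist [0.649 0.077 0.373]
```

View pics/both.png

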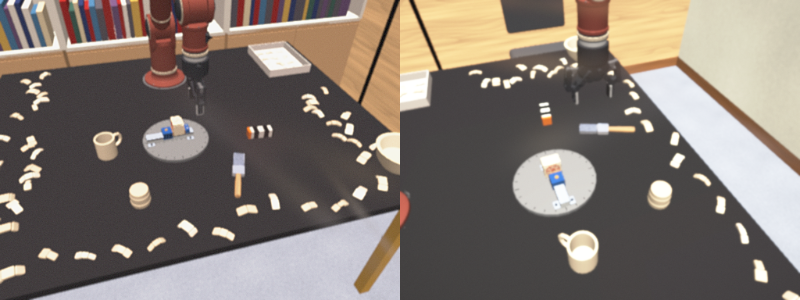

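View pics/wrist0.png

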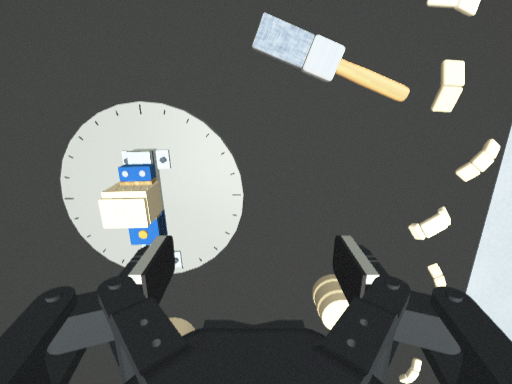

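The scene and side pictures show the holder at about (228,180) and (196,235). The fragment sits in the jaws with the slide jaw towards −y. The staff lies at about (333,168) in the scene view and (186,147) in the side view, with its orange cap towards the turntable. Next I'll take close wrist views.

```bash
python3 - <<'E'
from h import *
C={n:cam(n) for n in('scene','side','wrist')}
print('staff',tri([(C['scene'],(333,168)),(C['side'],(186,147))]))
print('wrist cam fwd',C['wrist'][1][2], 'q',np.round(arm.get_eef_rot(),3))
q=arm.get_eef_rot(); import pickle
D=[]
for i,p in enumerate([(.50,-.09,.30),(.57,-.13,.27),(.53,.08,.25),(.58,.12,.25)]):
    try: arm.movep(p,q)
    except arm.MotionError as e: print(i,e); continue
    arm.pause(.2); c=cam('wrist'); im=imaging.snapshot('wrist'); cv2.imwrite(f'pics/w{i}.png',im)
    r={}
    for th in ('holder','slide_jaw','fragment') if i<2 else ('scale_staff',):
        m=imaging.mark_of('wrist',th); t=imaging.trace('wrist',th)
        r[th]=(m[0] if m else None,t[0] if t else None)
        if m: print(i,th,np.round(m[0]['point'],1),round(m[0]['confidence'],2))
    D.append((c,im,r))
pickle.dump(D,open('D.pkl','wb'))
for a,b,ths in ((0,1,('holder','slide_jaw','fragment')),(2,3,('scale_staff',))):
    for th in ths:
        try: print(th,tri([(D[a][0],D[a][2][th][0]['point']),(D[b][0],D[b][2][th][0]['point'])]))
        except Exception as e: print(th,e)
cv2.imwrite('pics/m.png',cv2.resize(np.vstack([np.hstack([D[0][1],D[1][1]]),np.hstack([D[2][1],D[3][1]])]),(800,600)))
print(arm.get_time())
E
```

```text
staff (array([0.5531355 , 0.27993395, 0.01185332]), np.float64(0.006864589899196655))
wrist cam fwd [ 9.54100240e-04 -2.95473851e-01 -9.55350351e-01] q [ 0.707  0.707 -0.    -0.   ]
0 holder [260.  127.6] 0.73
0 slide_jaw [259.9 133.8] 0.57
0 fragment [255.6 125.5] 0.88
1 holder [212.6  97.9] 0.71
1 slide_jaw [205.3 104.6] 0.56
1 fragment [201.7  89.5] 0.72
3 scale_staff [234.1  30.2] 0.58
holder (array([ 0.51161337, -0.0475468 ,  0.01009323]), np.float64(0.0022676227096432413))
slide_jaw (array([ 0.50936906, -0.05433144,  0.05384688]), np.float64(0.0009592340556240489))
fragment (array([ 0.50504894, -0.03953829,  0.06013627]), np.float64(0.0039045415121093455))
scale_staff 'NoneType' object is not subscriptable
5.4417
```

View pics/m.png

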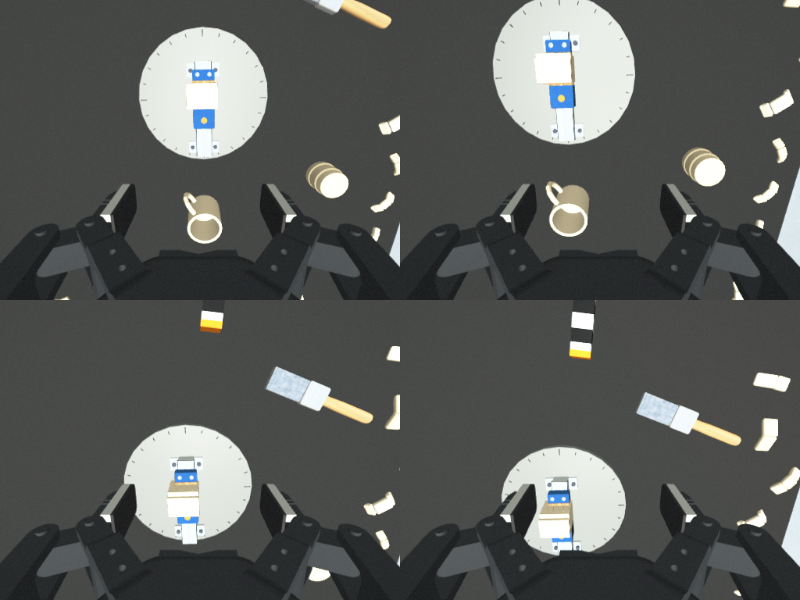

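The two upper views show the disc complete: the rail runs almost along y, with the slide jaw (gold dot) on the −y side. The lower views show the staff beyond the brush, cap towards −y. Next I'll measure by colour segmentation.

```bash
python3 - <<'E'
from h import *
import pickle
from scipy.optimize import least_squares
D=pickle.load(open('D.pkl','rb'))
for k in (0,1):
    c,im,_=D[k]
    hsv=cv2.cvtColor(im,cv2.COLOR_BGR2HSV)
    g=((im.min(2)>120)).astype(np.uint8)
    n,l,s,ce=cv2.connectedComponentsWithStats(g); i=1+s[1:,4].argmax()
    hull=cv2.convexHull(max(cv2.findContours((l==i).astype(np.uint8),0,1)[0],key=cv2.contourArea))[:,0]
    P=np.array([onz(c,p,.02)[:2] for p in hull])
    f=least_squares(lambda v:np.hypot(*(P-v[:2]).T)-v[2],[.51,-.05,.125],loss='soft_l1',f_scale=.001)
    print(k,'disc',np.round(f.x,4))
    b=((hsv[...,0]>100)&(hsv[...,0]<125)&(hsv[...,1]>130)&(hsv[...,2]>90)).astype(np.uint8)
    n,l,s,ce=cv2.connectedComponentsWithStats(b)
    for j in range(1,n):
        if s[j,4]>150:
            r=cv2.minAreaRect(np.argwhere(l==j)[:,::-1].astype(np.float32))
            print('blue',s[j,4],np.round(ce[j],1)); print(np.round([onz(c,p,.064)[:2] for p in cv2.boxPoints(r)],4).tolist())
    y=((hsv[...,0]>15)&(hsv[...,0]<32)&(hsv[...,1]>140)&(hsv[...,2]>120)).astype(np.uint8)
    n,l,s,ce=cv2.connectedComponentsWithStats(y)
    for j in range(1,n):
        if s[j,4]>15: print('gold',s[j,4],np.round(ce[j],1),np.round(onz(c,ce[j],.064),4))
a,b=D[0][1],D[1][1]
z=lambda im,x,y:cv2.resize(im[y:y+140,x:x+100],None,fx=4,fy=4,interpolation=cv2.INTER_CUBIC)
cv2.imwrite('pics/z.png',np.hstack([z(a,210,65),z(b,160,30)]))
E
```

```text
0 disc [ 0.51   -0.046   0.1243]
blue 302 [259.6  95.6]
[[0.4907, 0.005], [0.5273, 0.0051], [0.5277, -0.0111], [0.4907, -0.0112]]
blue 561 [260.5 151.6]
[[0.4932, -0.0611], [0.5276, -0.061], [0.5284, -0.0947], [0.4931, -0.0948]]
gold 19 [260.4 154.1] [ 0.5104 -0.0806  0.064 ]
1 disc [ 0.5101 -0.0461  0.1242]
blue 411 [202.3  58.5]
[[0.491, 0.0044], [0.5282, 0.006], [0.5284, -0.0104], [0.4906, -0.012]]
blue 769 [206.8 123.2]
[[0.4925, -0.0613], [0.531, -0.0597], [0.5313, -0.0943], [0.4917, -0.0959]]
gold 27 [205.7 126. ] [ 0.51   -0.0805  0.064 ]
```

View pics/z.png

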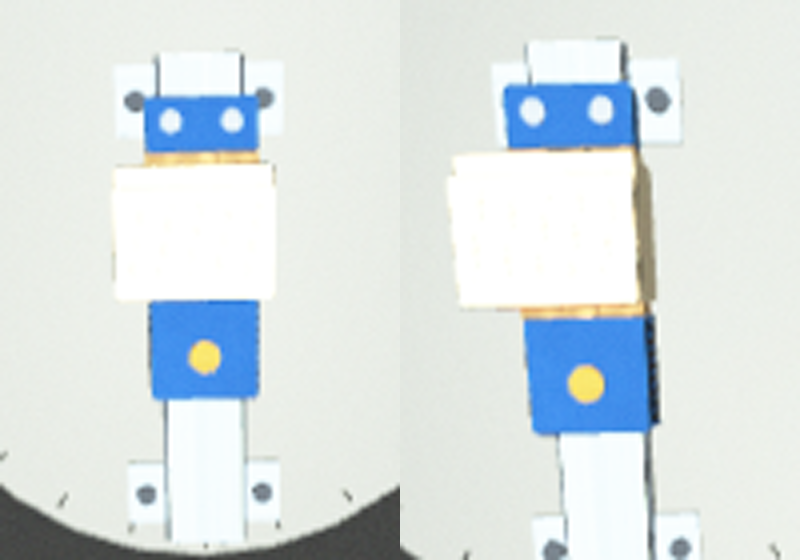

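```bash
cat >> h.py <<'E'
YAW=.015; HR=Ro.from_euler('z',YAW); HT=np.array([.510,-.046,0])
def H(p): return HR.apply(p)+HT
def ori(a,flip=0):
    "tool pointing down tilted by a towards holder +y; tool y along holder +-x"
    d=np.array([0,np.sin(a),-np.cos(a)]); y=np.array([-1. if flip else 1,0,0]); x=np.cross(y,d)
    return HR*Ro.from_matrix(np.c_[x,y,d])
def gp(p,R,back=.019): return (H(p)+R.as_matrix()[:,2]*back)   # TCP for grasp point p (holder frame)
E
python3 - <<'E'
from h import *
for fl in (0,1):
  for a in (30,35,40,45,50,55,60):
    r=[]
    for p,t in (((0,.01,.072),a),((0,.01,.17),a),((0,.01,.17),a-45),((0,.0,.17),a-90),((0,.002,.066),a-90)):
        R=ori(np.radians(t),fl); q=arm.ik(gp(p,R),R.as_quat()); r.append(None if q is None else np.round(q,2).tolist())
    print(fl,a,[x is not None for x in r]); 
    if a==45: print(*r,sep='\n')
E
```

```text
0 30 [True, True, True, True, True]
0 35 [True, True, True, True, True]
0 40 [True, True, True, True, True]
0 45 [True, True, True, True, True]
[0.71, 0.92, -0.52, 1.86, -0.47, 0.78, 0.73]
[0.66, 0.73, -0.43, 1.83, -0.56, 0.98, 0.71]
[0.05, 0.5, -0.03, 1.92, 0.02, 0.72, 0.02]
[-0.57, 0.68, 0.35, 1.94, 0.71, 0.9, -0.8]
[-0.6, 0.89, 0.41, 1.98, 0.71, 0.7, -0.92]
0 50 [True, True, True, True, True]
0 55 [True, True, True, True, True]
0 60 [True, True, True, True, True]
1 30 [True, True, True, True, True]
1 35 [True, True, True, True, True]
1 40 [True, True, True, True, True]
1 45 [True, True, True, True, True]
[0.1, 0.92, 0.49, 1.88, -1.11, 1.3, -1.79]
[0.05, 0.77, 0.58, 1.85, -1.02, 1.42, -1.94]
[-0.45, 0.61, 0.75, 1.93, -0.56, 0.82, -2.53]
[0.31, 0.96, -1.15, 1.92, 1.24, 1.8, 1.8]
[-0.98, 1.26, 1.2, 1.99, -0.58, 0.61, -2.8]
1 50 [True, True, True, True, True]
1 55 [True, True, True, True, True]
1 60 [True, True, True, True, True]
```

```bash
python3 - <<'E'
from h import *
R=ori(0); q=R.as_quat()
arm.movep(H([0,-.032,.16]),q)
arm.line_to(H([0,-.032,.042]),.12)
f0=np.array(arm.get_ft_force())
arm.move_gripper(0.,40); print('op',arm.get_opening(),arm.get_finger_force(),np.round(arm.get_ft_force()-f0,1))
arm.line_to(H([0,-.060,.042]),.04); print(np.round(arm.get_ft_force()-f0,1),arm.get_opening())
arm.move_gripper(1.)
arm.line_to(H([0,-.060,.17]),.15)
arm.movep(H([0,-.105,.24]),q);arm.pause(.2)
im=imaging.snapshot('wrist');cv2.imwrite('pics/a1.png',im)
c=cam('wrist')
for p in ([0,-.038,.064],[0,.03,.064],[0,-.01,.098],[0,.03,.098]): print(p,np.round(proj(c,H(p)),1))
print(arm.get_time())
E
```

```text
op 0.4384357393058149 40.97839739173651 [-1.1  0.4  6. ]
[-1.2  6.3  6.8] 0.43662634672895695
[0, -0.038, 0.064] [254.7 113. ]
[0, 0.03, 0.064] [254.9  46. ]
[0, -0.01, 0.098] [254.9  84.5]
[0, 0.03, 0.098] [255.1  38.7]
11.0417
```

View pics/a1.png

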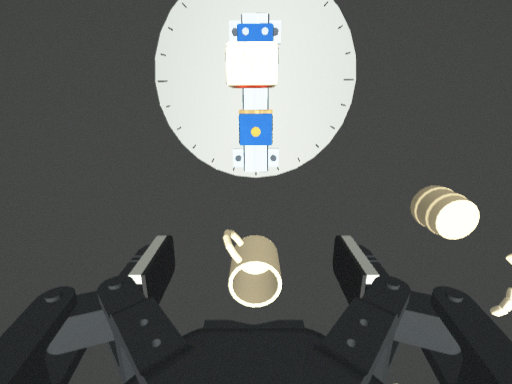

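The jaw is back: its cork face is at row 113, as predicted. The fragment still stands at the fixed jaw (252,65). Now I'll grasp it at 45°, lift and turn.

```bash
python3 - <<'E'
from h import *
a=np.radians
R=ori(a(45)); d=np.array([0,np.sin(a(45)),-np.cos(a(45))])
p0=np.array([0,.010,.074])
arm.movep(gp(p0-d*.11,R),R.as_quat())
arm.line_to(gp(p0,R),.12)
arm.move_gripper(0.,45); print('op',arm.get_opening(),arm.get_finger_force())
arm.line_to(gp(p0+[0,-.002,.02],R),.05)
arm.line_to(gp(p0+[0,-.002,.12],R),.15)
print('lift',arm.get_opening(),arm.get_finger_force(),np.round(arm.get_ft_force(),2))
for t in (15,-15,-45):
    R=ori(a(t)); arm.movep(gp([0,0,.19],R),R.as_quat())
print('turned',arm.get_opening(),arm.get_finger_force(),arm.get_time())
c={n:cam(n) for n in('scene','side')}
S=[]
for n,P in c.items():
    im=imaging.snapshot(n); u,v=proj(P,H([0,0,.15])).astype(int)
    S.append(cv2.resize(im[max(v-60,0):v+60,u-65:u+65],(390,360),interpolation=cv2.INTER_CUBIC))
cv2.imwrite('pics/t.png',np.hstack(S))
E
```

```text
op 0.5803534901795107 46.77438296377659
lift 0.5877529732915457 46.646939143538475 [ 0.14 -0.   -2.  ]
turned 0.5830316313464915 46.976575925946236 16.1083
```

View pics/t.png

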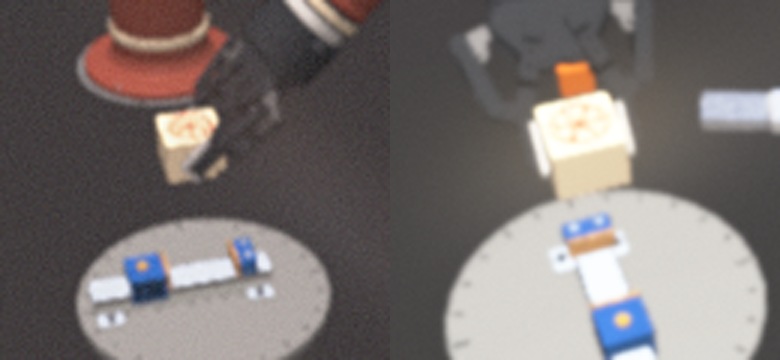

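The rosette now faces up and the fragment is held level in both views. I'll lower it onto the rail, watching the force.

```bash
python3 - <<'E'
from h import *
a=np.radians; R=ori(a(-45)); Y=.0035
arm.line_to(gp([0,Y,.13],R),.15)
arm.line_to(gp([0,Y,.072],R),.08); arm.pause(.15)
f0=np.array(arm.get_ft_force()); print('f0',np.round(f0,2))
z=.072
while z>.060:
    z-=.001; arm.line_to(gp([0,Y,z],R),.03); arm.pause(.05)
    f=np.array(arm.get_ft_force())-f0
    if z<.069: print(round(z,4),np.round(f,1))
    if f[2]>5: break
print('tcp',arm.get_tool_pos(),gp([0,Y,z],R))
arm.move_gripper(.85); arm.pause(.1)
d=np.array([0,-.7071,-.7071])
arm.line_to(gp(np.array([0,Y,z])-d*.11,R),.15)
R=ori(0);arm.movep(H([0,-.060,.17]),R.as_quat()); arm.pause(.1)
im=imaging.snapshot('wrist');c=cam('wrist')
S=[cv2.resize(im[0:240,156:356],(400,480))]
P=cam('side');im=imaging.snapshot('side');u,v=proj(P,H([0,0,.06])).astype(int)
S.append(cv2.resize(im[v-60:v+60,u-50:u+50],(400,480),interpolation=cv2.INTER_CUBIC))
cv2.imwrite('pics/p.png',np.hstack(S)); print(arm.get_time())
for p in ([0,-.038,.064],[0,.03,.064],[0,-.024,.086],[0,.028,.086]): print(p,np.round((proj(c,H(p))-[156,0])*2,1))
E
```

```text
f0 [-0.53 -0.13 -1.77]
0.069 [-0.2  1.4  0.1]
0.068 [ 1.   0.4 -0.2]
0.067 [1.1 0.5 0.1]
0.066 [0.5 0.3 1. ]
0.065 [0.  2.4 5.2]
tcp [ 0.51026316 -0.05598231  0.05205827] [ 0.51014902 -0.05593391  0.05156497]
22.425
[0, -0.038, 0.064] [196.1 334.6]
[0, 0.03, 0.064] [196.9 179.3]
[0, -0.024, 0.086] [196.3 313.8]
[0, 0.028, 0.086] [197.  182.2]
```

View pics/p.png

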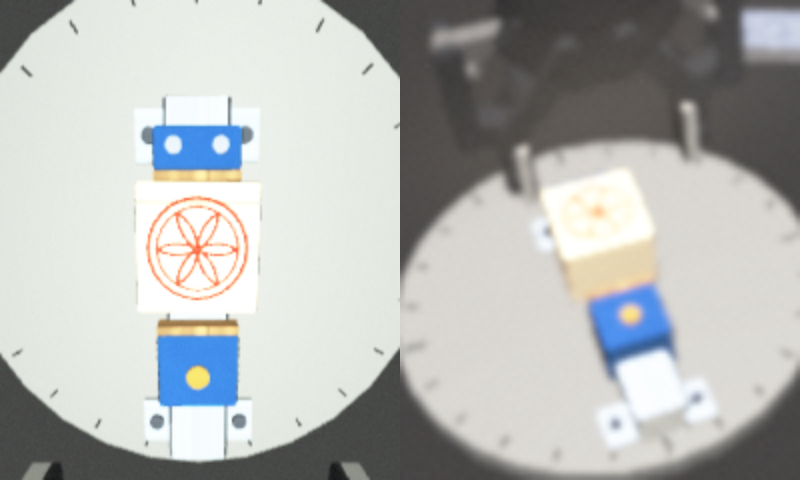

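The fragment lies rosette up on the rail, square and centred at (197,248) in the crop, about 2 mm short of the fixed jaw. Next is the clamping.

```bash
python3 - <<'E'
from h import *
arm.move_gripper(1.)
arm.line_to(H([0,-.060,.042]),.12); arm.pause(.1)
arm.move_gripper(0.,60); arm.pause(.1); f0=np.array(arm.get_ft_force()); print(arm.get_opening(),np.round(f0,1))
arm.line_to(H([0,-.047,.042]),.04); y=-.047
F=lambda:HR.inv().apply(np.array(arm.get_ft_force())-f0)
print(np.round(F(),1))
while y<-.030:
    y+=.0005; arm.line_to(H([0,y,.042]),.02); arm.pause(.05); f=F()
    print(round(y,4),np.round(f,1))
    if f[1]<-27: break
arm.pause(.2); print(np.round(F(),1),arm.get_tool_pos())
arm.move_gripper(1.); arm.pause(.1)
arm.line_to(H([0,y,.17]),.15); 
arm.movep(H([0,-.06,.17]),ori(0).as_quat()); arm.pause(.1)
im=imaging.snapshot('wrist');c=cam('wrist')
S=[cv2.resize(im[0:240,156:356],(400,480))]
for p in ([0,-.022,.064],[0,.03,.064],[0,-.022,.086],[0,.03,.086]): print(p,np.round((proj(c,H(p))-[156,0])*2,1))
arm.movep([.57,.19,.27],[.7071,.7071,0,0])
for i,p in enumerate([(.57,.19,.27),(.53,.155,.27)]):
    arm.movep(p,[.7071,.7071,0,0]); arm.pause(.15); c=cam('wrist'); im=imaging.snapshot('wrist'); cv2.imwrite(f'pics/s{i}.png',im)
    import pickle; pickle.dump((c,im),open(f's{i}.pkl','wb'))
    if i==0: S.append(cv2.resize(im[0:240,156:356],(400,480)))
    m=imaging.mark_of('wrist','scale_staff'); print([ (np.round(k['point'],1),round(k['confidence'],2)) for k in m])
cv2.imwrite('pics/k.png',np.hstack(S)); print(arm.get_time())
E
```

```text
0.4280791053740925 [-0.2  0.6  5.1]
[-0.4 -5.5 -0.8]
-0.0465 [-0.1 -7.1  0.1]
-0.046 [ 1.  -7.1 -0.5]
-0.0455 [-0.  -8.2 -1.2]
-0.045 [ 0.4 -7.9 -0.5]
-0.0445 [-0.8 -8.4 -0.9]
-0.044 [ 0.4 -9.3 -0.1]
-0.0435 [-0.1 -9.4  0. ]
-0.043 [ 0.4 -9.4 -1.2]
-0.0425 [ 0.1 -8.5  0.4]
-0.042 [  0.7 -10.4  -0.5]
-0.0415 [ -0.3 -10.7  -0.6]
-0.041 [  0.3 -11.5  -1.8]
-0.0405 [  0.4 -12.6  -0.6]
-0.04 [  0.3 -13.6  -1.9]
-0.0395 [  0.3 -14.8  -1.6]
-0.039 [  1.3 -15.3  -2.2]
-0.0385 [  0.1 -15.3  -2. ]
-0.038 [  0.  -17.4  -1.8]
-0.0375 [  0.1 -17.8  -2.2]
-0.037 [  1.  -18.3  -2.4]
-0.0365 [ -0.2 -19.3  -2.8]
-0.036 [  0.5 -20.9  -3.7]
-0.0355 [  0.9 -21.7  -2.6]
-0.035 [ -0.4 -22.5  -2.6]
-0.0345 [  1.1 -23.2  -3.1]
-0.034 [  0.5 -23.3  -2.2]
-0.0335 [  0.6 -24.5  -3.9]
-0.033 [  0.4 -25.1  -3.6]
-0.0325 [  0.8 -25.9  -3.3]
-0.032 [ -0.5 -26.5  -4.7]
-0.0315 [  0.3 -27.6  -4.1]
[  1.5 -28.7  -4.7] [ 0.51119356 -0.09402356  0.04266193]
[0, -0.022, 0.064] [196.5 296.3]
[0, 0.03, 0.064] [196.7 175. ]
[0, -0.022, 0.086] [196.6 304.7]
[0, 0.03, 0.086] [196.9 172. ]
[(array([242.5,  92.1]), 0.57)]
[(array([274.2,  65.3]), 0.98)]
38.925
```

View pics/k.png

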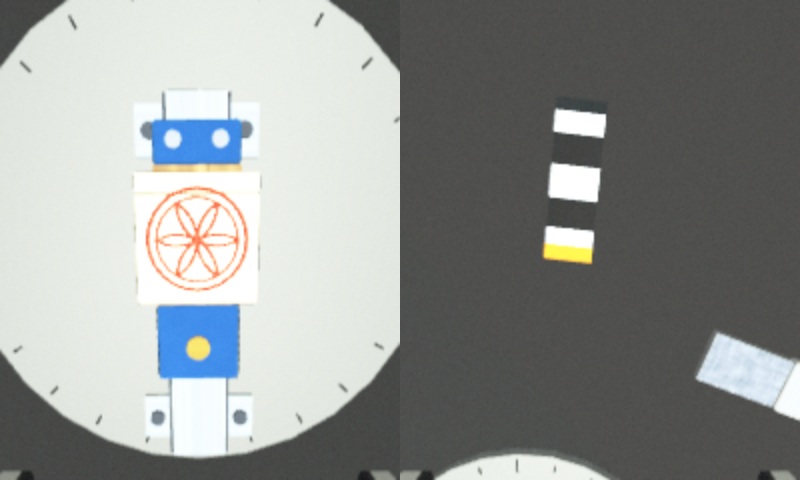

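The first crop shows the fragment clamped flat against the fixed jaw and centred (rows 172–305). The second shows the staff with foot corners at (556,98) and (607,104), and cap corners at (543,260) and (592,264). Next I'll get its pose.

```bash
cat >> h.py <<'E'
def sori(a,psi):
    "tool y perpendicular to staff; psi = yaw of -u (foot direction) minus 90deg"
    d=np.array([0,np.sin(a),-np.cos(a)]); y=np.array([1.,0,0])
    return Ro.from_euler('z',psi)*Ro.from_matrix(np.c_[np.cross(y,d),y,d])
E
python3 - <<'E'
from h import *
import pickle
D=[pickle.load(open(f's{i}.pkl','rb')) for i in (0,1)]
print('mark',tri([(D[0][0],(242.5,92.1)),(D[1][0],(274.2,65.3))]))
c=D[0][0]
P=[onz(c,np.array(p)/2+[156,0],.032)[:2] for p in ((556-400,98),(607-400,104),(543-400,260),(592-400,264))]
P=np.array(P);print(np.round(P,4).tolist())
u=(P[2]+P[3]-P[0]-P[1])/2; print('len',np.linalg.norm(u),'w',np.linalg.norm(P[1]-P[0]),np.linalg.norm(P[3]-P[2]))
# orange/white cap rectangle triangulation of cap centre (top face) in both views
o=[]
for c,im in D:
    h=cv2.cvtColor(im,cv2.COLOR_BGR2HSV); m=((h[...,0]>8)&(h[...,0]<35)&(h[...,1]>120)&(h[...,2]>180)).astype(np.uint8); m[150:]=0
    n,l,s,ce=cv2.connectedComponentsWithStats(m); i=1+s[1:,4].argmax(); o.append((c,ce[i])); print(s[i],ce[i])
print('cap',tri(o))
psi=np.arctan2(-u[1],-u[0])-np.pi/2; C=np.r_[P.mean(0),.016]; print('C',C,'psi',psi)
for a in (30,35,40,45):
    r=[]
    for X,t in ((C+[0,0,.01],a),(C+[0,0,.14],a),(C+[0,0,.14],a-45),(C+[0,0,.14],a-90),(C+[0,0,.05],a-90),(C+[0,-.06,.04],a-90)):
        R=sori(np.radians(t),psi);q=arm.ik(X+R.as_matrix()[:,2]*.019,R.as_quat());r.append(None if q is None else np.round(q,2).tolist())
    print(a,[x is not None for x in r])
    if a==40: print(*r,sep='\n')
E
```

```text
mark (array([0.55636658, 0.27851773, 0.03819747]), np.float64(0.0010363702509741841))
[[0.5456, 0.3307], [0.5778, 0.3273], [0.5345, 0.2302], [0.5681, 0.2275]]
len 0.10073733147635115 w 0.03240634253119918 0.03371311889301463
[228 122  24  10 176] [239.375      126.56818182]
[256  96  26  11 191] [268.68586387 100.95287958]
cap (array([0.55090432, 0.23495244, 0.03360309]), np.float64(6.334633600879231e-05))
C [0.55649633 0.27892099 0.016     ] psi -0.10350253539759557
30 [True, True, True, True, True, True]
35 [True, True, True, True, True, True]
40 [True, True, True, True, True, True]
[0.2, 1.01, -0.68, 1.91, -0.66, 0.17, 0.39]
[0.12, 0.73, -0.53, 1.88, -0.76, 0.46, 0.31]
[-0.55, 0.69, 0.04, 1.58, 0.06, 0.93, -0.66]
[-0.84, 1.0, 0.22, 1.21, 0.41, 1.6, -0.89]
[-0.84, 1.11, 0.22, 1.22, 0.39, 1.49, -0.95]
[-0.79, 1.08, 0.24, 1.37, 0.42, 1.36, -0.95]
45 [True, True, True, True, True, True]
```

```bash
python3 - <<'E'
from h import *
a=np.radians; psi=-.1035; n=np.array([np.sin(-psi),np.cos(psi),0])  # foot direction
C=np.array([.5565,.2789,0]); g=C-n*.005
G=lambda X,R,b=.019: X+R.as_matrix()[:,2]*b
R=sori(a(40),psi); q=R.as_quat(); X=g+[0,0,.0265]
arm.move_gripper(1.)
arm.movep(G(X,R,-.08),q); arm.line_to(G(X,R),.1)
print(np.round(arm.get_ft_force(),1))
arm.move_gripper(0.,50); print('op',arm.get_opening(),arm.get_finger_force())
arm.line_to(G(X+[0,0,.1],R),.12); print('lift',arm.get_opening(),np.round(arm.get_ft_force(),1))
for t in (10,-20,-50):
    R=sori(a(t),psi); arm.movep(G(g+[0,0,.13],R),R.as_quat())
arm.line_to(G(g+[0,0,.062],R),.12); arm.pause(.15); f0=np.array(arm.get_ft_force())
P=cam('side');im=imaging.snapshot('side');u,v=proj(P,g+[0,0,.06]).astype(int)
S=[cv2.resize(im[v-50:v+50,u-50:u+50],(390,390),interpolation=cv2.INTER_CUBIC)]
P=cam('scene');im=imaging.snapshot('scene');u,v=proj(P,g+[0,0,.06]).astype(int)
S.append(cv2.resize(im[v-50:v+50,u-50:u+50],(390,390),interpolation=cv2.INTER_CUBIC))
cv2.imwrite('pics/u.png',np.hstack(S))
z=.062
while z>.045:
    z-=.001; arm.line_to(G(g+[0,0,z],R),.03); arm.pause(.04); f=np.array(arm.get_ft_force())-f0
    if z<.057: print(round(z,3),np.round(f,1))
    if f[2]>6: break
print(arm.get_time())
E
```

```text
[-0.4  0.6  0.3]
op 0.3640897293521291 51.03381872177124
lift 0.3613692101790814 [ 1.   0.3 -1.3]
0.057 [-1.3  0.3 -0. ]
0.056 [0.6 0.8 1.2]
0.055 [-1.4  2.5  6.8]
47.3
```

View pics/u.png

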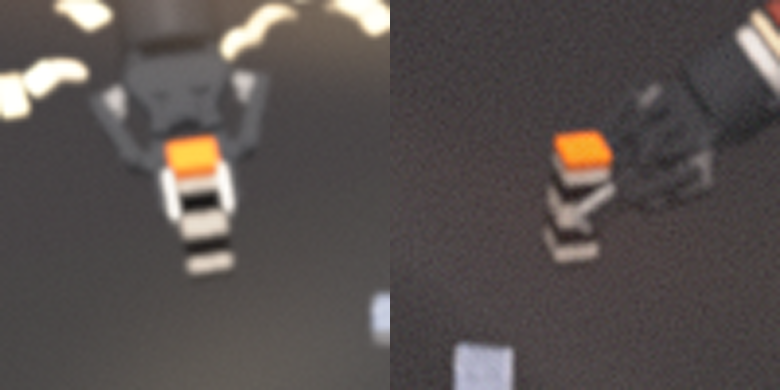

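Both views show the staff upright with its cap on top, and the force shows it standing on the table at the expected height. I'll release it, back off and check.

```bash
python3 - <<'E'
from h import *
p=np.array(arm.get_tool_pos()); R=Ro.from_quat(arm.get_eef_rot()).as_matrix()
arm.move_gripper(1.); arm.pause(.1)
arm.line_to(p-R[:,2]*.12,.12)
arm.line_to(arm.get_tool_pos()+np.array([0,0,.10]),.15)
arm.pause(.2)
c=[(np.array([.5565,.28,.05])),H([0,0,.066])]
S=[]
for n in('side','scene'):
    im=imaging.snapshot(n);P=cam(n)
    for X in c:
        u,v=proj(P,X).astype(int); S.append(cv2.resize(im[v-45:v+45,u-45:u+45],(290,290),interpolation=cv2.INTER_CUBIC))
cv2.imwrite('pics/f.png',np.vstack([np.hstack(S[:2]),np.hstack(S[2:])]));print(arm.get_time())
E
```

```text
50.25
```

View pics/f.png

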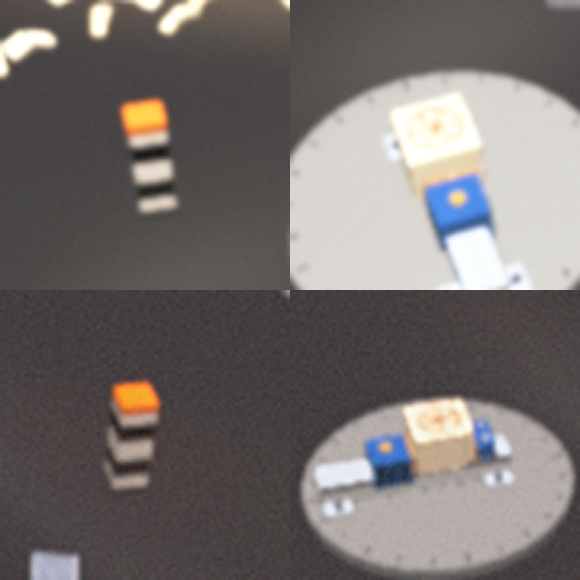

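The staff stands free with its cap on top, and the fragment is clamped rosette up. The arm is clear, so I'm handing it in.

```bash
python3 -c "
from h import *
print(finish_job())"
```

```text
the job is handed in; nothing more can be done
None
```

I handed the job in at about 50 s: the fragment is clamped rosette up against the fixed jaw, centred on the jaws, and the photo scale stands upright on its foot beside the turntable; the jaw was pushed up with about 28 N, but I had no reading of the pressure left on the stone after release, and no verdict came back.

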